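# Raise the counterweighted guard of a specimen viewing stand and switch on its lamp

## Task

Push the orange front bar of the viewing stand's clear guard up and back with your fingers, past its balance point, so that the guard stays fully raised by itself; do not fling it, and touch no other part of the guard (not the clear pane, the steel side rods or the counterweight). Then press the green lamp button on the stand fully down and let it go. Leave the culture dish, the jar, the oil bottle and the tube rack where they stand.

Things in the scene. Friction and masses are not known exactly. Their poses are not given: they have to be found in the camera images.
- guard (a joint): hinge of the guard, rad: 0 = lowered, resting on its two posts; 1.1 = fully raised, at its stop. The balance point lies at about 0.7 (0.6 to 0.8): below it the guard falls shut, beyond it the guard swings on to its stop by itself and stays there. The guard weighs 0.45 to 0.75 kg; a horizontal push of 3 to 6 N on the bar starts it; the hinge is lightly damped.
- bar_mid (a point): middle of the guard's orange front bar: round, 16 mm thick, 200 mm long, along the stand's y axis. Lowered, it is 155 mm above the table, 91 mm in front (-x of the stand) of the stand's origin; raised, about 270 mm above the table, almost straight over the hinge. Its front (robot side) is free and nothing stands above it. The point's axes turn with the guard; at joint 0 they are the stand's.
- guard_hinge (a point): point on the hinge axis (the stand's y axis direction), mid-width, 70 mm above the table, 90 mm behind (+x of the stand) the stand's origin. The bar's middle moves on a circle of radius 200 mm about it, starting 25 degrees (0.439 rad) above the level line to the stand's front (-x) and rising towards the vertical as the joint value grows.
- stand: viewing stand: a white base plate 235 x 240 mm (its x, y), 30 mm high, fixed to the bench; origin at the centre of its underside on the table; its x axis points from its front (robot side) to the hinge at the back. Two thin steel posts (top 148 mm above the table) carry the lowered guard, 30 mm behind (+x of) the origin, at y = +-100 mm.
- lamp (a joint): travel of the green lamp button, m: 0 = out, 0.006 = fully down. A spring pushes it out; fully down takes about 4 N.
- lamp_top (a point): centre of the top of the round green lamp button (28 mm across), which points straight up; it sits in a black housing on the front part of the stand's plate, under the lowered guard, and is pressed straight down. With the guard raised, there is free space above it.
- dish_mid (a point): centre of a loose covered culture dish, 90 mm across, 15 mm high, on the stand's round stage under the guard, 25 mm behind the stand's origin; leave it.
- jar_mid (a point): centre of a loose specimen jar with blue cap, 54 mm across, 85 mm high, on the bench at one side of the stand; leave it.
- rack_mid (a point): middle of a loose blue tube rack 150 x 50 mm, 102 mm high with its tubes, on the bench at one side of the stand; leave it.
- oil_mid (a point): centre of a loose small amber oil bottle, 32 mm across, 60 mm high, on the bench left (+y) of the stand's front; leave it.
- pane_mid (a point): centre of the guard's clear pane; the pane and its two steel side rods are not to be touched. The pane (4 mm thick, 192 mm wide, level when lowered) begins 12 mm behind the back of the bar and runs 123 mm back; the rods (10 mm thick, y = +-100 mm) join bar, pane and hinge.
- counterweight_mid (a point): centre of the guard's counterweight, a dark steel cylinder 23 mm thick and 130 mm long, parallel to the hinge and 63 mm behind it; not to be touched.

How it is judged:
By the outcome, as a careful person would: the job done as asked, in the order asked, and still so for the second after the job is handed in, with the robot touching nothing.
It also fails if it takes over 48 s, if anything falls off the work surface, if the arm or the gripper's body presses on something with over 40 N, if the wrist force passes 120 N, or if a joint passes its speed limit or range.

## Robot

A 6-joint arm with a two-finger parallel gripper is mounted at the origin on the work surface. World frame = base frame: x ahead of the robot, y to its left, z up, the work surface at z = 0. Lengths are in m, angles in rad, forces in N, time in s.
With the tool pointing down it reaches from about 0.4 to 0.825 m from the base axis. Payload 7 kg.
Tool frame: the origin (TCP) lies between the finger pads; the fingertips stand 25 mm ahead of it and the grasp point (between the pads) lies 6 mm ahead of it (arm.tip_extent is the z of the fingertips in the tool frame, in m); z points along the fingers, x is the direction in which the jaws open and shut, and the axes are right-handed (so a half turn about z gives the same grasp; the last joint's range is limited). The gripper opens to 88 mm and grips with 3 to 60 N. Pads are 19 mm wide; open, the fingers measure 130 mm over their backs; the gripper's body (78 mm by 193 mm) begins 47 mm behind the grasp point.
Start: joints at [1.466, 0.359, 0.012, 0, -1.224, -0.288], TCP at [0.258, 0.624, 0.252] pointing down, gripper open.
Joint ranges: [-3.07, 3.07], [-1.43, 2.12], [-1.02, 1.25], [-3.03, 1.67], [-3.05, -0], [-3.03, 3.03]. Speed limits (rad/s): [2.39, 2.39, 3.01, 3.14, 3.14, 3.14].

## Interface

Orientations are given as [roll, pitch, yaw] about the fixed x, y, z axes, in that order (R = Rz(yaw) Ry(pitch) Rx(roll)).
In Python, from station import monitor, grab_frame, job_done, arm gives the robot as it stands.
- The arm moves only by the shell command python3 -m jog 'ROWS' [FORCE]. ROWS is JSON, a list that holds one entry, the list of rows, each a list of 7 numbers: the shift along the world's x, y, z in m, then the turn, a rotation vector about the world's x, y, z in rad, then the opening, from 0 (shut) to 1 (fully open). In form: [[[dx, dy, dz, ax, ay, az, claw], ...]]. A call has 1 to 20 rows; each row shifts and turns the commanded pose from where the row before left it; what a row does not reach is not made up. A row lasts 1/8 s, in which the tool goes at most 62.5 mm and 10.7 degrees, less where a joint would pass 70% of its speed; a pose out of reach is approached as far as the arm can. A call is refused whole if a number of a shift passes 0.0625 or a number of a turn 0.188, either way. A call with a gripper value outside its range is refused whole. The fingers move at their own pace and stop on an object; FORCE is the grip in N (left out, the last holds). Time passes only in rows, so rows that do not move let the fingers close. It gives the time, the measured TCP pose, the force and the opening at its end, in the units of the state.
- monitor.get_state(): the state, without advancing time (a new reading comes with each control period).
- grab_frame(name): name is "scene" or "side" or "wrist"; returns a dict with "pixels" (420x560x3 uint8, red, green, blue), "K" (3x3 intrinsics, pixels), "k1" (the pictures are not rectified: a ray, as slopes to the right and down, at radius r is drawn at 1 + k1 r^2 times it, then the intrinsics apply), "view" (4x4, takes a point from world to camera coordinates); the wrist camera has in their place "hand_eye" (4x4, takes a point from camera to tool coordinates, whose origin is the TCP and whose axes are the tool frame's). Camera axes: x right, y down, z forward; pixel columns grow to the right and rows downward; lengths in m; the calibration is good to about 2 mm. A picture is of the moment at which its call begins: read the wrist's pose just before it. There is no depth.
- job_done(): hands the job in, once; it reports no verdict.
The state is a dict: "t": time; "q": joint angles; "qd": joint speeds; "joint_efforts": joint torques, N m; "eef_pos": TCP position; "ee_rot": TCP orientation; "force": force on the tool from outside, world axes, zero at the start; "moment": the same for the moment, N m; "width": finger opening in m.
Only numpy, scipy, OpenCV 4.12 (cv2) and the standard library are available. Lean on these libraries where they do the work, as an engineer would, in place of code of your own. Each camera call takes 0.05 s, during which the arm holds its last target.

## Working session

There is one attempt and no reset: what is moved stays moved. The work goes in short steps, Python scripts to look and compute and a shell command to move; the robot and the scene stay as the last step left them, time stands still between calls to the robot, and variables do not carry over. Pictures are saved under pics/ and viewed, and the job is handed in when it is done.

```bash
mkdir -p pics; ls
cat > h.py <<'E'
import numpy as np,cv2
from station import monitor,grab_frame,job_done,arm
def snap(n,f):
    s=monitor.get_state(); d=grab_frame(n); cv2.imwrite(f'pics/{f}.png',d['pixels'][:,:,::-1])
    np.savez(f'pics/{f}.npz',**{k:np.array(v) for k,v in d.items()},p=s['eef_pos'],r=s['ee_rot']); return d,s
E
python3 - <<'E'
from h import *
for n in('scene','side'):
    d,s=snap(n,n+'0'); print(n,d['K'],d['k1'],d['view'])
print(s); print(arm.tip_extent,[a for a in dir(arm) if a[0]!='_'])
E
```

```text
pics
scene [[406.30185833   0.         271.25153443]
 [  0.         406.30185833 208.4576627 ]
 [  0.           0.           1.        ]] -0.05794941787238491 [[-0.88933117  0.45724045  0.00460874  0.49569828]
 [ 0.37714533  0.73917097 -0.55802122 -0.17155211]
 [-0.25855652 -0.4945275  -0.82981388  1.20562328]
 [ 0.          0.          0.          1.        ]]
side [[509.79916111   0.         281.96882875]
 [  0.         509.79916111 206.70270232]
 [  0.           0.           1.        ]] -0.10363865367276573 [[-0.84914804 -0.52800892 -0.01241726  0.54256519]
 [-0.37341075  0.61681693 -0.69289342  0.29048508]
 [ 0.37351309 -0.58373235 -0.72093309  0.93740666]
 [ 0.          0.          0.          1.        ]]
{'t': 0.05, 'q': array([ 1.46608838e+00,  3.59379620e-01,  1.10651918e-02, -3.37829863e-04,
       -1.22409950e+00, -2.88053167e-01]), 'qd': array([-5.63965128e-06, -1.75039316e-03,  1.74323829e-03,  3.06359776e-03,
        2.55677527e-03,  1.95355451e-03]), 'joint_efforts': array([-2.80602151e-03, -5.84670138e+01,  2.94056475e+01,  7.02612251e+00,
        1.02251780e-02, -3.85374335e-05]), 'eef_pos': array([0.25823376, 0.62316945, 0.25063233]), 'ee_rot': array([-3.14143757e+00, -1.64118289e-03, -1.96367262e+00]), 'force': array([1.44030665, 0.20067529, 0.88261015]), 'moment': array([ 0.00429255,  0.04347008, -0.00121827]), 'width': 0.08729692031692017}
0.025 ['Unreachable', 'tip_extent']
```

View pics/scene0.png

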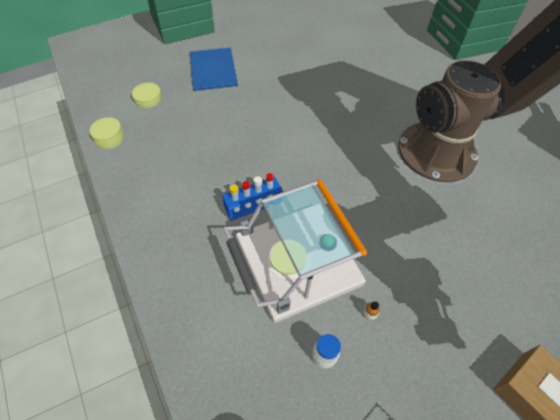

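View pics/side0.png

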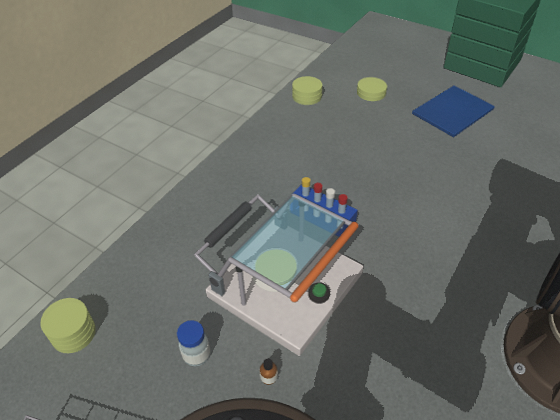

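The scene picture shows the orange bar from about (320,183) to (363,252). The button is near (328,241), the oil bottle at (373,310), the jar at (327,350) and the rack at (252,196). I'll enlarge both views.

Run:
```python
import cv2
def crop(n,x0,y0,x1,y1,k,o):
    i=cv2.imread(f'pics/{n}.png')[y0:y1,x0:x1]; i=cv2.resize(i,None,fx=k,fy=k,interpolation=cv2.INTER_CUBIC)
    for x in range((x0+19)//20*20,x1,20): cv2.putText(i,str(x),((x-x0)*k,8),0,.3,(0,0,255)); cv2.line(i,((x-x0)*k,10),((x-x0)*k,16),(0,0,255))
    for y in range((y0+19)//20*20,y1,20): cv2.putText(i,str(y),(0,(y-y0)*k),0,.3,(0,0,255)); cv2.line(i,(18,(y-y0)*k),(24,(y-y0)*k),(0,0,255))
    cv2.imwrite(f'pics/{o}.png',i)
crop('scene0',215,165,395,315,4,'sc')
crop('side0',190,170,380,320,4,'si')
```

```text
(no output)
```

View pics/sc.png

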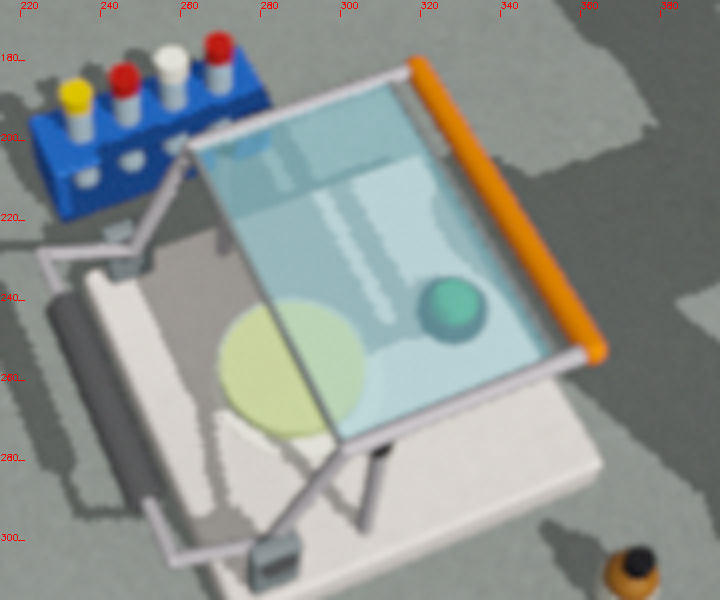

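View pics/si.png

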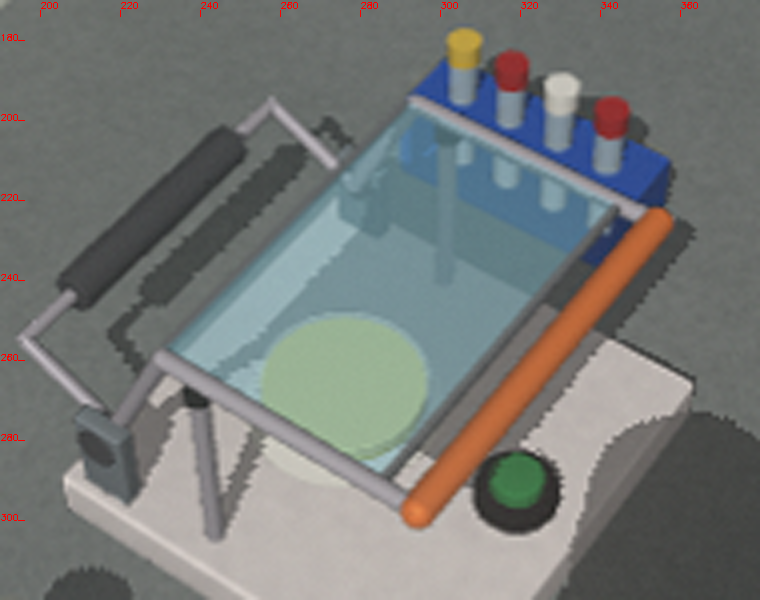

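```bash
cat >> h.py <<'E'
def ray(f,px):
    d=np.load(f'pics/{f}.npz');K=d['K'];k=float(d['k1'])
    u=cv2.undistortPoints(np.array([[px]],float),K,np.array([k,0,0,0,0.]))[0,0]
    if 'view' in d: V=d['view'];R=V[:3,:3].T;o=-R@V[:3,3]
    else:
        from scipy.spatial.transform import Rotation as Ro
        Rt=Ro.from_euler('xyz',d['r']).as_matrix();H=d['hand_eye'];R=Rt@H[:3,:3];o=Rt@H[:3,3]+d['p']
    v=R@np.array([u[0],u[1],1]);return o,v/np.linalg.norm(v)
def tri(*obs):
    A=np.zeros((3,3));b=np.zeros(3);L=[]
    for f,p in obs:
        o,v=ray(f,p);P=np.eye(3)-np.outer(v,v);A+=P;b+=P@o;L.append((o,P))
    x=np.linalg.solve(A,b);return x,[round(1e3*np.linalg.norm(P@(x-o)),1) for o,P in L]
def onz(f,p,z):
    o,v=ray(f,p);return o+v*(z-o[2])/v[2]
E
python3 - <<'E'
from h import *
np.set_printoptions(precision=4,suppress=True)
S,T='scene0','side0'
a=tri((S,(319.2,181.3)),(T,(354.2,224.7)));b=tri((S,(363.5,252)),(T,(294.5,298.2)));c=tri((S,(328.7,240.5)),(T,(319,290.2)))
print(a,b,c,np.linalg.norm(a[0]-b[0]))
m=(a[0]+b[0])/2;y=(b[0]-a[0]);yaw=np.arctan2(-y[0],y[1]);print(m,yaw)
ax=np.array([np.cos(yaw),np.sin(yaw)]);ay=np.array([-ax[1],ax[0]]);o=m[:2]+.091*ax;print('origin',o,'hinge',o+.09*ax)
print('button in stand',(c[0][:2]-o)@ax,(c[0][:2]-o)@ay)
for n,s,t,z in(('oil',(375,304),(267,365),.06),('jarcap',(329,345),(191,333),.085)):
    print(n,tri((S,s),(T,t)),onz(S,s,z))
for s in ((365,281),(271,315)): print('plate',onz(S,s,.03),[(onz(S,s,.03)[:2]-o)@q for q in(ax,ay)])
for s in ((363,266),(207,290)): print('plate side',[(onz(T,s,.03)[:2]-o)@q for q in(ax,ay)])
E
```

```text
(array([0.4518, 0.036 , 0.1582]), [np.float64(0.0), np.float64(0.0)]) (array([0.4644, 0.2361, 0.1562]), [np.float64(0.7), np.float64(0.7)]) (array([0.4697, 0.1326, 0.0467]), [np.float64(0.2), np.float64(0.2)]) 0.2005161243557729
[0.4581 0.136  0.1572] -0.06250671160526977
origin [0.5489 0.1303] hinge [0.6388 0.1247]
button in stand -0.07919138547762464 -0.002707161202857852
oil (array([0.4673, 0.3209, 0.0553]), [np.float64(2.6), np.float64(2.6)]) [0.4683 0.3194 0.06  ]
jarcap (array([0.609 , 0.3528, 0.0804]), [np.float64(0.7), np.float64(0.7)]) [0.61   0.3529 0.085 ]
plate [0.4443 0.2561 0.03  ] [np.float64(-0.11229991898627364), np.float64(0.1189391451291887)]
plate [0.6755 0.2282 0.03  ] [np.float64(0.12020628935239573), np.float64(0.10560860466883766)]
plate side [np.float64(-0.11636728598486118), np.float64(-0.11634881944526139)]
plate side [np.float64(0.1117402791977328), np.float64(0.11681643867571113)]
```

Both views agree: bar middle at about (0.458, 0.136, 0.156), stand yaw −0.0625 rad, and button at (0.470, 0.1325, 0.046). I'll close the fingers, turn the jaws along the bar and go to a spot in front of it.

```bash
python3 -m jog '[[[0.007,-0.0235,0,0,0,0.015,0],[0.014,-0.047,0,0,0,0.035,0],[0.014,-0.047,0,0,0,0.035,0],[0.014,-0.047,0,0,0,0.035,0],[0.014,-0.047,0,0,0,0.035,0],[0.014,-0.047,0,0,0,0.035,0],[0.014,-0.047,0,0,0,0.035,0],[0.014,-0.047,0,0,0,0.035,0],[0.014,-0.047,0,0,0,0.035,0],[0.014,-0.047,0,0,0,0.035,0],[0.0075,-0.0405,0,0,0,0.0,0],[0,0,0,0,0,0,0],[0,0,0,0,0,0,0],[0,0,0,0,0,0,0]]]'
python3 - <<'E'
from h import *
d,s=snap('wrist','w1');print(d['hand_eye'],d['K'],d['k1']);snap('scene','s1');snap('side','d1');print(s['t'],s['eef_pos'],s['ee_rot'],s['force'],s['width'],s['q'])
cv2.imwrite('pics/j1.png',np.hstack([cv2.resize(cv2.imread(f'pics/{n}.png'),(400,300)) for n in('s1','d1')]))
E
```

```text
t: 1.85
eef_pos: [0.3988, 0.1373, 0.2515]
ee_rot: [3.141, -0.0, -1.633]
force: [-0.0, 0.4, 0.0]
width: 0.0004
[[ 9.99999877e-01 -4.82331915e-04  1.12214178e-04  2.76487831e-04]
 [ 4.31876884e-04  9.60297438e-01  2.78977857e-01 -7.41246105e-02]
 [-2.42318911e-04 -2.78977774e-01  9.60297528e-01 -1.33350013e-01]
 [ 0.00000000e+00  0.00000000e+00  0.00000000e+00  1.00000000e+00]] [[329.59992344   0.         277.97318066]
 [  0.         329.59992344 212.32206337]
 [  0.           0.           1.        ]] -0.07707827676708888
1.85 [0.39883674 0.13731512 0.25147405] [ 3.14149638e+00 -5.33759557e-05 -1.63262976e+00] [-0.01244351  0.39623121  0.03250103] 0.0004100270355419789 [ 8.03581414e-01 -7.52796341e-02 -5.07445862e-01 -4.26125468e-05
 -1.13873316e+00  7.05399321e-01]
```

View pics/w1.png

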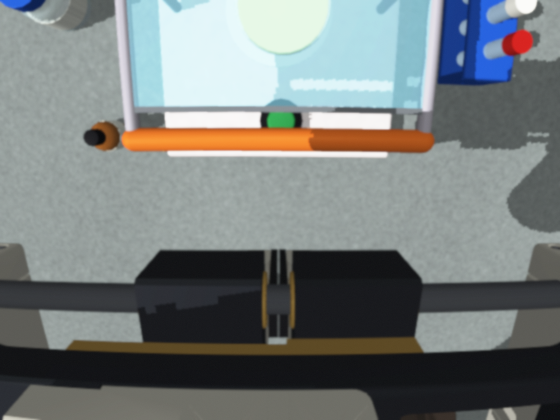

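View pics/j1.png

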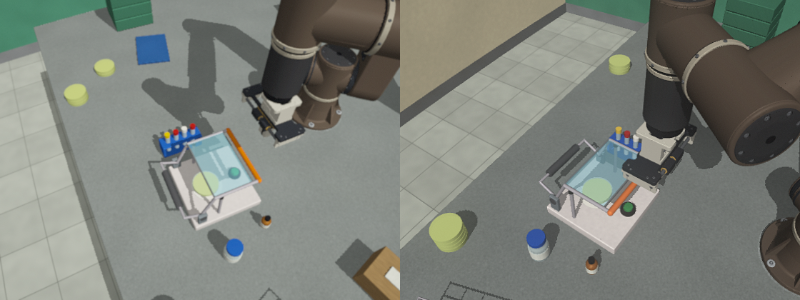

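The wrist picture shows the bar level in the image from (128,140) to (431,140), so the jaws line up with it and the fingers are shut. I'll check the bar's position from this view, and the rack's too.

Run:
```python
from h import *
np.set_printoptions(precision=4,suppress=True)
for p in((123,139.5),(434,141),(279,140)): print(onz('w1',p,.157))
print('btn',onz('w1',(281,117),.046), 'housing', onz('w1',(261,121),.04),onz('w1',(302,121),.04))
print('rack tube tops',[onz('scene0',p,.1) for p in((234,189),(269,176))], tri(('scene0',(234,188.5)),('side0',(306,181.5))),tri(('scene0',(269.5,176)),('side0',(343,198))))
th=np.linspace(0,1.1,12);ph=.439+th
ax=np.array([np.cos(-.0625),np.sin(-.0625)])
for t,f in zip(th,ph): xs=.09-.2*np.cos(f);print(round(t,2),np.r_[np.array([.5489,.1303])+ax*xs,.07+.2*np.sin(f)])
```

```text
[0.4657 0.24   0.157 ]
[0.4513 0.0256 0.157 ]
[0.4577 0.1326 0.157 ]
btn [0.4728 0.1294 0.046 ] housing [0.4701 0.1498 0.04  ] [0.4675 0.1083 0.04  ]
rack tube tops [array([ 0.6225, -0.0748,  0.1   ]), array([ 0.5273, -0.0719,  0.1   ])] (array([ 0.6215, -0.077 ,  0.098 ]), [np.float64(0.5), np.float64(0.5)]) (array([ 0.526 , -0.0716,  0.0994]), [np.float64(0.1), np.float64(0.1)])
0.0 [0.458 0.136 0.155]
0.1 [0.4674 0.1354 0.1727]
0.2 [0.4785 0.1347 0.1893]
0.3 [0.4912 0.1339 0.2047]
0.4 [0.5053 0.133  0.2188]
0.5 [0.5208 0.1321 0.2314]
0.6 [0.5375 0.131  0.2424]
0.7 [0.5552 0.1299 0.2516]
0.8 [0.5737 0.1287 0.2591]
0.9 [0.5929 0.1275 0.2647]
1.0 [0.6125 0.1263 0.2683]
1.1 [0.6324 0.1251 0.2699]
```

All three views agree on the bar at x≈0.458, and the rack is well clear. I'll lower the fingers in front of the bar and close most of the gap.

```bash
python3 -m jog '[[[0,-0.001,-0.015,0,0,0,0],[0,0,-0.025,0,0,0,0],[0,0,-0.025,0,0,0,0],[0,0,-0.018,0,0,0,0],[0.010,-0.0005,0,0,0,0,0],[0.015,-0.001,0,0,0,0,0],[0.010,-0.0005,0,0,0,0,0],[0,0,0,0,0,0,0],[0,0,0,0,0,0,0]]]'
python3 - <<'E'
from h import *
for n,f in(('side','d2'),('scene','s2')):
    d,s=snap(n,f)
i=cv2.imread('pics/d2.png')[150:330,180:400];cv2.imwrite('pics/d2c.png',cv2.resize(i,None,fx=3,fy=3))
E
```

```text
t: 3.12
eef_pos: [0.4338, 0.1334, 0.1686]
ee_rot: [3.142, 0.0, -1.634]
force: [0.3, 0.6, 0.4]
width: 0.0002
```

View pics/d2c.png

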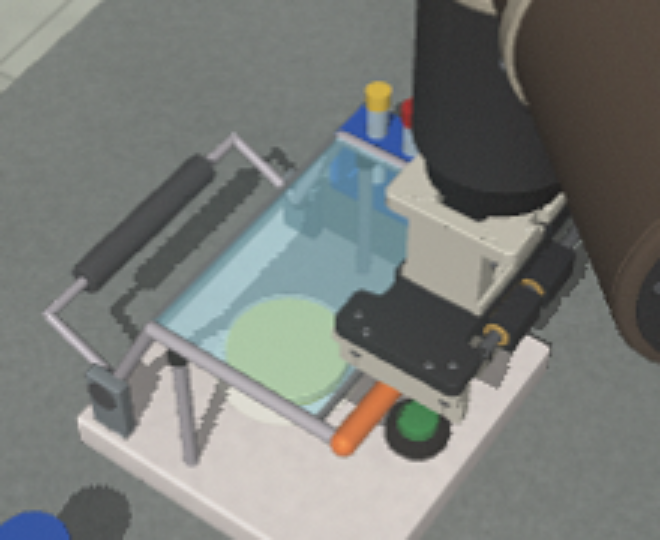

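The side picture shows the fingers in front of the bar's middle and the gripper body above the bar, clear of the pane and rods. Now a slow push along the arc.

```bash
python3 -m jog '[[[0.004,-0.0002,0,0,0,0,0],[0.004,-0.0002,0,0,0,0,0],[0.0022,-0.0001,0.0045,0,0,0,0],[0.0022,-0.0001,0.0045,0,0,0,0],[0.0025,-0.0001,0.0044,0,0,0,0],[0.0025,-0.0001,0.0044,0,0,0,0],[0.0027,-0.0002,0.0042,0,0,0,0],[0.0027,-0.0002,0.0042,0,0,0,0],[0.0029,-0.0002,0.0041,0,0,0,0],[0.0029,-0.0002,0.0041,0,0,0,0]]]'
python3 - <<'E'
from h import *
for n,f in(('side','d3'),('scene','s3')):
    d,s=snap(n,f)
print(s['force'],s['eef_pos'])
i=cv2.imread('pics/d3.png')[150:330,180:400];j=cv2.imread('pics/s3.png')[150:330,200:420];cv2.imwrite('pics/j3.png',cv2.resize(np.hstack([i,j]),None,fx=1.8,fy=1.8))
E
```

```text
t: 4.47
eef_pos: [0.4599, 0.1318, 0.2025]
ee_rot: [3.136, -0.001, -1.634]
force: [-14.7, 4.3, 8.9]
width: 0.0006
[-15.52359048   4.10596379  11.2999273 ] [0.46025258 0.13180998 0.20306747]
```

View pics/j3.png

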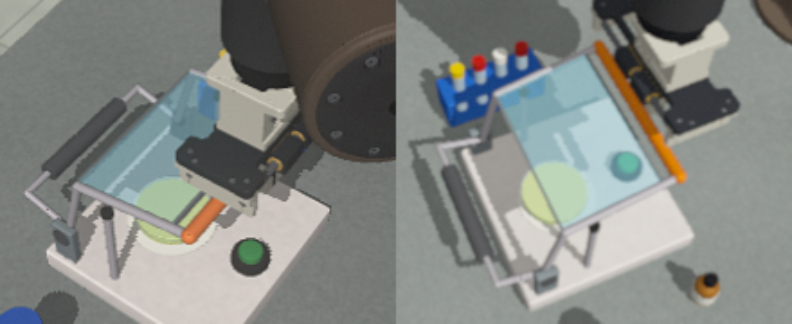

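The guard is turning (about 0.19 rad), but friction is dragging the bar down against the fingers (wrist force z +11, x −15). I'll raise the tool a little faster than the arc so that friction helps.

```bash
python3 -m jog '[[[0,0,0.002,0,0,0,0],[0.0005,0,0.002,0,0,0,0],[0.0028,-0.0002,0.0041,0,0,0,0],[0.0031,-0.0002,0.004,0,0,0,0]]]'
python3 - <<'E'
from h import *
for n,f in(('side','d4'),('scene','s4')):
    d,s=snap(n,f)
print(s['force'],s['eef_pos'])
i=cv2.imread('pics/d4.png')[150:330,180:400];j=cv2.imread('pics/s4.png')[150:330,200:420];cv2.imwrite('pics/j4.png',cv2.resize(np.hstack([i,j]),None,fx=1.8,fy=1.8))
E
```

```text
t: 5.08
eef_pos: [0.469, 0.1313, 0.2153]
ee_rot: [3.141, -0.0, -1.634]
force: [-3.4, 0.1, 1.3]
width: 0.0002
[-3.74299031 -1.55731912  3.02304597] [0.46955667 0.13145663 0.21582794]
```

View pics/j4.png

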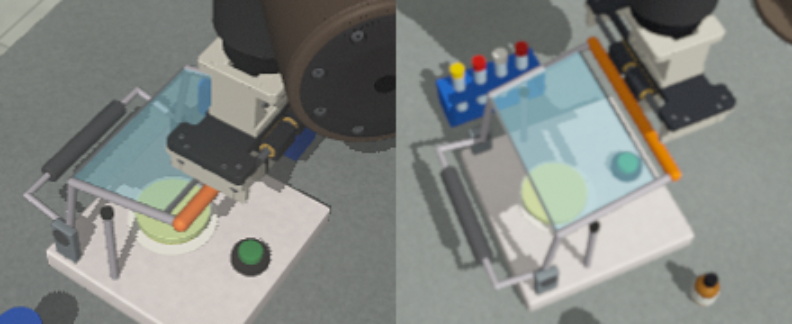

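The contact force is down to about 4 N and the bar is at roughly 0.27 rad. I'll continue along the arc.

```bash
python3 -m jog '[[[0.0033,-0.0002,0.0039,0,0,0,0],[0.0033,-0.0002,0.0039,0,0,0,0],[0.0035,-0.0002,0.0037,0,0,0,0],[0.0035,-0.0002,0.0037,0,0,0,0],[0.0037,-0.0002,0.0035,0,0,0,0],[0.0037,-0.0002,0.0035,0,0,0,0],[0.0038,-0.0002,0.0033,0,0,0,0],[0.0038,-0.0002,0.0033,0,0,0,0],[0.004,-0.0002,0.003,0,0,0,0],[0.004,-0.0002,0.003,0,0,0,0]]]'
python3 - <<'E'
from h import *
for n,f in(('side','d5'),('scene','s5')):
    d,s=snap(n,f)
print(s['force'],s['eef_pos'])
i=cv2.imread('pics/d5.png')[150:330,180:400];j=cv2.imread('pics/s5.png')[150:330,200:420];cv2.imwrite('pics/j5.png',cv2.resize(np.hstack([i,j]),None,fx=1.8,fy=1.8))
E
```

```text
t: 6.42
eef_pos: [0.5059, 0.1297, 0.2501]
ee_rot: [-3.141, 0.0, -1.633]
force: [-1.0, 0.0, 1.3]
width: 0.0003
[-0.17173456 -0.22948304  0.49656812] [0.50655999 0.12986812 0.25045792]
```

View pics/j5.png

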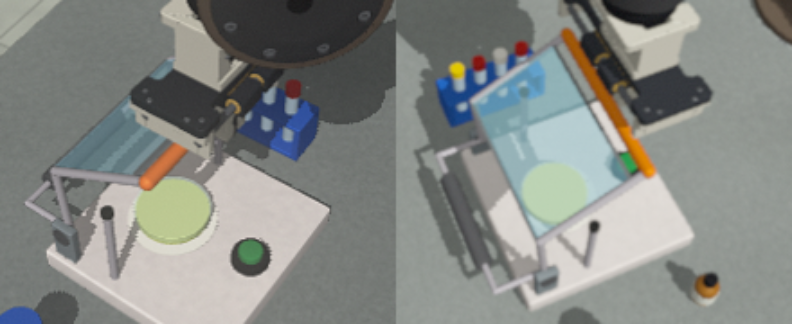

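The force has almost vanished at about 0.52 rad, as expected close to balance. I'll keep the same pace.

```bash
python3 -m jog '[[[0.0042,-0.0003,0.0028,0,0,0,0],[0.0042,-0.0003,0.0028,0,0,0,0],[0.0043,-0.0003,0.0026,0,0,0,0],[0.0043,-0.0003,0.0026,0,0,0,0],[0.0044,-0.0003,0.0024,0,0,0,0],[0.0044,-0.0003,0.0024,0,0,0,0],[0.0045,-0.0003,0.0021,0,0,0,0],[0.0045,-0.0003,0.0021,0,0,0,0],[0.0046,-0.0003,0.0019,0,0,0,0],[0.0046,-0.0003,0.0019,0,0,0,0]]]'
python3 - <<'E'
from h import *
for n,f in(('side','d6'),('scene','s6')):
    d,s=snap(n,f)
print(s['force'],s['eef_pos'])
i=cv2.imread('pics/d6.png')[150:330,180:400];j=cv2.imread('pics/s6.png')[150:330,200:420];cv2.imwrite('pics/j6.png',cv2.resize(np.hstack([i,j]),None,fx=1.8,fy=1.8))
E
```

```text
t: 7.78
eef_pos: [0.5498, 0.1266, 0.2736]
ee_rot: [-3.142, 0.0, -1.634]
force: [-0.7, -0.1, -0.2]
width: 0.0008
[ 1.1477019  -0.63675065  1.52757099] [0.55035509 0.12659076 0.27371988]
```

View pics/j6.png

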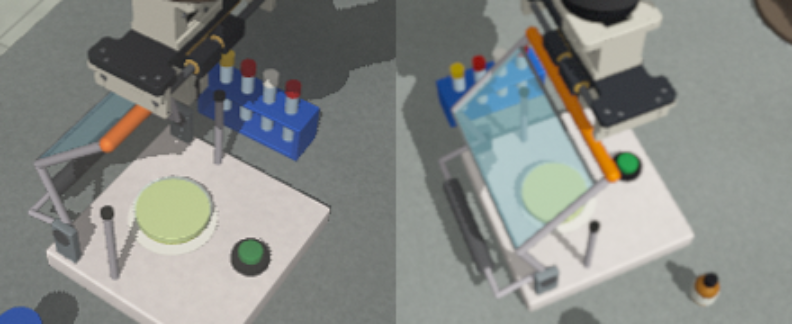

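```bash
python3 -m jog '[[[0.0047,-0.0003,0.0017,0,0,0,0],[0.0047,-0.0003,0.0017,0,0,0,0],[0.0048,-0.0003,0.0015,0,0,0,0],[0.0048,-0.0003,0.0015,0,0,0,0],[0.0048,-0.0003,0.0012,0,0,0,0],[0.0048,-0.0003,0.0012,0,0,0,0],[0.0049,-0.0003,0.001,0,0,0,0],[0.0049,-0.0003,0.001,0,0,0,0],[0.004,-0.0003,0.0007,0,0,0,0],[0,0,0,0,0,0,0],[0,0,0,0,0,0,0]]]'
python3 - <<'E'
from h import *
for n,f in(('side','d7'),('scene','s7'),('wrist','w7')):
    d,s=snap(n,f)
print(s['force'],s['eef_pos'])
i=cv2.imread('pics/d7.png')[150:330,180:400];j=cv2.imread('pics/s7.png')[150:330,200:420];cv2.imwrite('pics/j7.png',cv2.resize(np.hstack([i,j]),None,fx=1.8,fy=1.8))
E
```

```text
t: 9.25
eef_pos: [0.5918, 0.1239, 0.2849]
ee_rot: [3.141, 0.0, -1.634]
force: [0.9, 0.8, -0.3]
width: 0.0007
[-0.37638296  0.11786115 -0.69512214] [0.5917341  0.1238648  0.28497535]
```

View pics/j7.png

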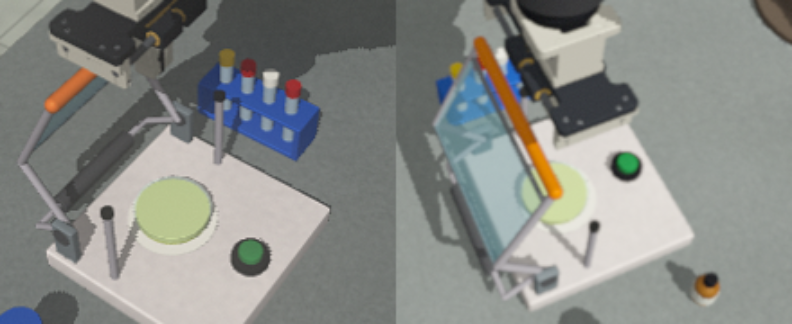

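View pics/w7.png

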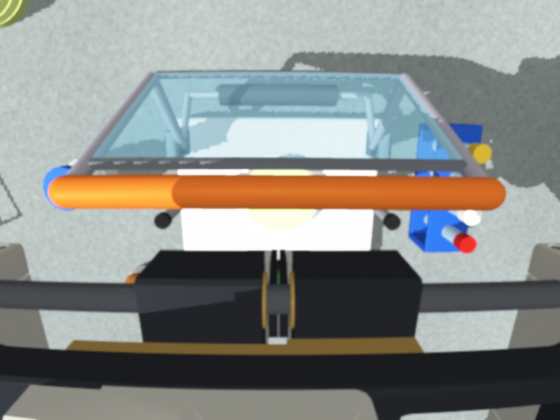

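The guard has swung on by itself and the bar is now clear of the fingers. I'll retreat over the button at this height, then check the guard and measure the button again.

```bash
python3 -m jog '[[[-0.01,0,0,0,0,0,0],[-0.02,0.001,0,0,0,0,0],[-0.03,0.002,0,0,0,0,0],[-0.03,0.002,0,0,0,0,0],[-0.025,0.002,0,0,0,0,0],[-0.02,0.001,0,0,0,0,0],[-0.006,0,0,0,0,0,0],[0,0,0,0,0,0,0],[0,0,0,0,0,0,0]]]'
python3 - <<'E'
from h import *
for n,f in(('side','d8'),('scene','s8'),('wrist','w8')):
    d,s=snap(n,f)
print(s['force'],s['eef_pos'])
i=cv2.imread('pics/d8.png')[170:320,160:380];j=cv2.imread('pics/s8.png')[170:320,200:420];cv2.imwrite('pics/j8.png',cv2.resize(np.vstack([i,j]),None,fx=2,fy=2,interpolation=2))
i=cv2.imread('pics/d8.png')[260:330,270:370];cv2.imwrite('pics/d8c.png',cv2.resize(i,None,fx=6,fy=6,interpolation=2))
E
```

```text
t: 10.52
eef_pos: [0.4514, 0.132, 0.2849]
ee_rot: [3.142, -0.0, -1.634]
force: [0.5, -0.5, -0.9]
width: 0.0006
[ 0.47800797 -0.81165148  0.01169757] [0.45134313 0.1318598  0.28467121]
```

View pics/j8.png

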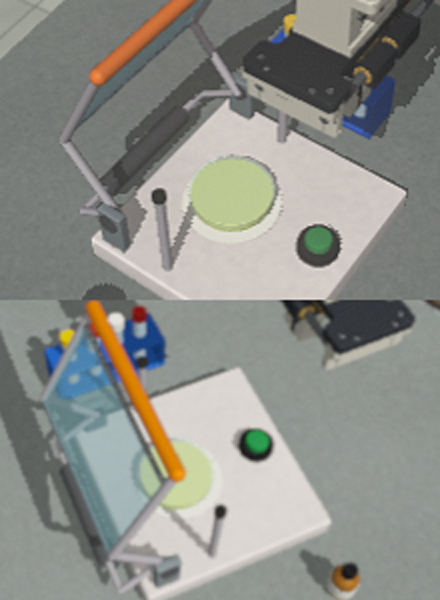

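View pics/w8.png

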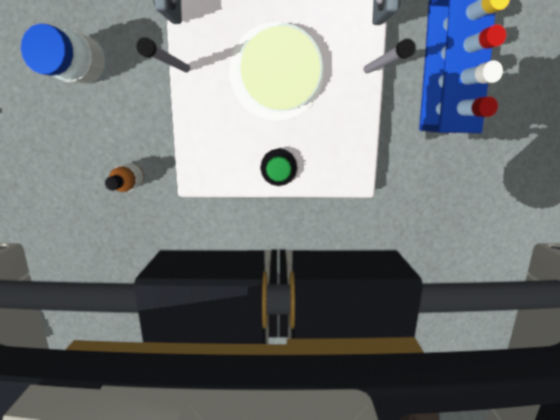

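View pics/d8c.png

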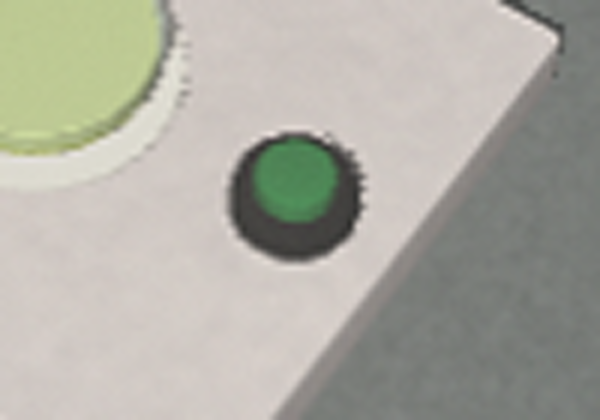

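The button is at (279,168) in the wrist picture, (319,290) in the side one and (328.5,241) in the scene one. The guard stands raised in all three, and the dish, jar, oil bottle and rack are undisturbed.

Run:
```python
from h import *
np.set_printoptions(precision=4,suppress=True)
print('btn',tri(('w8',(279,168.5)),('side0',(319,290.1)),('d8',(319,290)),('scene0',(328.7,240.6)),('s8',(328.5,241))))
print('bar',tri(('d8',(208,208.5)),('s8',(289.5,257.5))))
o=np.array([.5489,.1303]);ax=np.array([np.cos(-.0625),np.sin(-.0625)]);ay=np.array([-ax[1],ax[0]])
for t in(1.0,1.1):
  f=t+.439;print(t,np.r_[o+ax*(.09-.2*np.cos(f))+ay*.1,.07+.2*np.sin(f)])
# housing extents in wrist / side views at trial heights
for z in(.03,.036,.04): print(z,onz('w8',(260,167),z),onz('w8',(298,167),z), onz('d8',(270+229/6,260+197/6),z),onz('d8',(270+361/6,260+197/6),z))
```

```text
btn (array([0.4697, 0.1311, 0.0446]), [np.float64(2.2), np.float64(0.8), np.float64(0.9), np.float64(1.0), np.float64(1.2)])
bar (array([0.6395, 0.2261, 0.2718]), [np.float64(0.2), np.float64(0.2)])
1.0 [0.6187 0.2261 0.2683]
1.1 [0.6386 0.2249 0.2699]
0.03 [0.4697 0.1515 0.03  ] [0.4668 0.1067 0.03  ] [0.4902 0.1392 0.03  ] [0.4525 0.1163 0.03  ]
0.036 [0.4705 0.1511 0.036 ] [0.4677 0.107  0.036 ] [0.4883 0.1428 0.036 ] [0.4509 0.1201 0.036 ]
0.04 [0.4711 0.1509 0.04  ] [0.4683 0.1072 0.04  ] [0.487  0.1452 0.04  ] [0.4498 0.1226 0.04  ]
```

The raised bar triangulates to within 2 mm of the 1.1 rad pose, so the guard is at its stop. Next I'll move down above the button at about (0.470, 0.131).

```bash
python3 -m jog '[[[0.009,-0.0005,-0.01,0,0,0,0],[0.0095,-0.0005,-0.03,0,0,0,0],[0,0,-0.04,0,0,0,0],[0,0,-0.04,0,0,0,0],[0,0,-0.04,0,0,0,0],[0,0,-0.025,0,0,0,0],[0,0,-0.015,0,0,0,0],[0,0,0,0,0,0,0],[0,0,0,0,0,0,0]]]'
python3 - <<'E'
from h import *
for n,f in(('side','d9'),('scene','s9')):
    d,s=snap(n,f)
print(s['force'],s['eef_pos'])
i=cv2.imread('pics/d9.png')[230:330,260:390];j=cv2.imread('pics/s9.png')[190:290,270:400];cv2.imwrite('pics/j9.png',cv2.resize(np.hstack([i,j]),None,fx=3,fy=3,interpolation=2))
E
```

```text
t: 11.8
eef_pos: [0.4699, 0.1309, 0.0851]
ee_rot: [-3.141, -0.0, -1.634]
force: [0.5, -0.0, -0.2]
width: 0.0007
[0.21448406 0.68195884 0.29787732] [0.46993872 0.13103918 0.08538534]
```

View pics/j9.png

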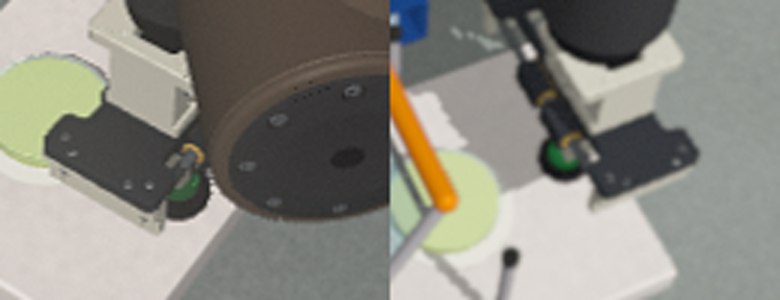

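```bash
for i in 1; do python3 -m jog '[[[0,0,-0.005,0,0,0,0],[0,0,-0.003,0,0,0,0],[0,0,-0.002,0,0,0,0],[0,0,0,0,0,0,0]]]'; done
python3 -m jog '[[[0,0,-0.002,0,0,0,0],[0,0,0,0,0,0,0]]]'
python3 -m jog '[[[0,0,-0.002,0,0,0,0],[0,0,0,0,0,0,0]]]'
python3 -m jog '[[[0,0,-0.002,0,0,0,0],[0,0,0,0,0,0,0]]]'
python3 -m jog '[[[0,0,-0.001,0,0,0,0],[0,0,0,0,0,0,0]]]'
```

```text
t: 12.4
eef_pos: [0.4694, 0.1309, 0.075]
ee_rot: [3.142, -0.0, -1.633]
force: [-0.9, -0.2, 2.9]
width: 0.0002
t: 12.65
eef_pos: [0.4694, 0.1309, 0.0729]
ee_rot: [-3.142, 0.0, -1.633]
force: [-0.7, -0.7, 3.9]
width: 0.0006
t: 12.9
eef_pos: [0.4694, 0.1309, 0.0712]
ee_rot: [-3.141, 0.0, -1.633]
force: [-2.6, 0.4, 6.5]
width: 0.0005
t: 13.15
eef_pos: [0.4696, 0.1309, 0.0708]
ee_rot: [-3.141, 0.0, -1.633]
force: [-10.0, 0.2, 26.8]
width: 0.0005
t: 13.4
eef_pos: [0.4696, 0.131, 0.0706]
ee_rot: [-3.14, 0.0, -1.632]
force: [-13.1, -1.4, 37.8]
width: 0.0005
```

The force jumps from about 6 N to 38 N at z≈0.0708, so something has bottomed out. I'll let go in steps to find where contact begins, which gives the travel and shows whether it was the button or the housing.

```bash
python3 -m jog '[[[0,0,0.003,0,0,0,0],[0,0,0,0,0,0,0]]]'
for k in 1; do python3 -m jog '[[[0,0,0.002,0,0,0,0],[0,0,0,0,0,0,0],[0,0,0,0,0,0,0]]]'; done
python3 -m jog '[[[0,0,0.001,0,0,0,0],[0,0,0,0,0,0,0],[0,0,0,0,0,0,0]]]'
python3 -c "
from h import *
import time
s=monitor.get_state();print(s['eef_pos'],s['force'])"
python3 -m jog '[[[0,0,0.001,0,0,0,0],[0,0,0,0,0,0,0],[0,0,0,0,0,0,0]]]'
python3 -m jog '[[[0,0,0.001,0,0,0,0],[0,0,0,0,0,0,0],[0,0,0,0,0,0,0]]]'
python3 -m jog '[[[0,0,0.002,0,0,0,0],[0,0,0,0,0,0,0],[0,0,0,0,0,0,0]]]'
```

```text
t: 13.65
eef_pos: [0.4694, 0.1309, 0.0714]
ee_rot: [-3.141, 0.001, -1.634]
force: [-0.3, -0.1, 4.0]
width: 0.0007
t: 14.02
eef_pos: [0.4694, 0.1309, 0.0728]
ee_rot: [-3.142, 0.0, -1.634]
force: [-0.5, 0.9, 2.9]
width: 0.0003
t: 14.4
eef_pos: [0.4694, 0.1309, 0.0739]
ee_rot: [-3.141, 0.0, -1.634]
force: [-0.1, 1.1, 3.0]
width: 0.0004
[0.46944179 0.130922   0.07394565] [-0.13601546  1.11282599  2.97868195]
t: 14.78
eef_pos: [0.4694, 0.1309, 0.075]
ee_rot: [-3.141, 0.0, -1.634]
force: [-0.3, 0.6, 1.9]
width: 0.0004
t: 15.15
eef_pos: [0.4694, 0.1309, 0.076]
ee_rot: [-3.141, 0.0, -1.634]
force: [-0.3, 0.1, 2.9]
width: 0.0002
t: 15.52
eef_pos: [0.469, 0.1306, 0.0778]
ee_rot: [3.141, -0.0, -1.634]
force: [0.1, 0.9, 0.4]
width: 0.0005
```

Contact begins between 0.076 and 0.0778 and the stop was at about 0.0712, which fits the 6 mm travel. A light probe near the top will narrow that down.

```bash
python3 -m jog '[[[0,0,-0.0005,0,0,0,0],[0,0,0,0,0,0,0],[0,0,0,0,0,0,0]]]'|egrep 'eef|force'
python3 -m jog '[[[0,0,0,0,0,0,0]]]'|egrep 'force'
python3 -m jog '[[[0,0,-0.0004,0,0,0,0],[0,0,0,0,0,0,0],[0,0,0,0,0,0,0]]]'|egrep 'eef|force'
python3 -m jog '[[[0,0,0,0,0,0,0]]]'|egrep 'force'
python3 -m jog '[[[0,0,-0.0004,0,0,0,0],[0,0,0,0,0,0,0],[0,0,0,0,0,0,0]]]'|egrep 'eef|force'
python3 -m jog '[[[0,0,0,0,0,0,0]]]'|egrep 'force'
```

```text
eef_pos: [0.4693, 0.1308, 0.0774]
force: [0.2, -0.2, -0.8]
force: [-0.5, 0.6, -1.3]
eef_pos: [0.4694, 0.1309, 0.0771]
force: [-0.5, 0.7, 1.4]
force: [0.1, 0.4, 1.0]
eef_pos: [0.4694, 0.1309, 0.0767]
force: [-0.6, -0.3, 0.8]
force: [0.0, 0.3, 1.6]
```

Contact starts at z≈0.0772 and the stop is at 0.071, so the travel is 6 mm and the button went fully down. Now I'll lift up and back away.

```bash
python3 -m jog '[[[0,0,0.005,0,0,0,0],[0,0,0.02,0,0,0,0],[0,0,0.04,0,0,0,0],[0,0,0.04,0,0,0,0],[0,0,0.04,0,0,0,0],[-0.015,0,0.03,0,0,0,0],[-0.025,0,0.015,0,0,0,0],[-0.015,0,0,0,0,0,0],[0,0,0,0,0,0,0],[0,0,0,0,0,0,0],[0,0,0,0,0,0,0]]]'
python3 - <<'E'
from h import *
for n,f in(('side','d10'),('scene','s10')):
    d,s=snap(n,f)
print(s['force'],s['eef_pos'])
i=cv2.imread('pics/d10.png')[170:390,150:390];j=cv2.imread('pics/s10.png')[160:380,180:420];cv2.imwrite('pics/j10.png',cv2.resize(np.hstack([i,j]),None,fx=1.66,fy=1.66,interpolation=2))
E
```

```text
t: 18.4
eef_pos: [0.4146, 0.1308, 0.266]
ee_rot: [3.141, -0.001, -1.634]
force: [-0.1, -0.7, 0.7]
width: 0.0006
[-0.08291334  0.19052574  0.03808528] [0.41462822 0.13081613 0.26604195]
```

View pics/j10.png

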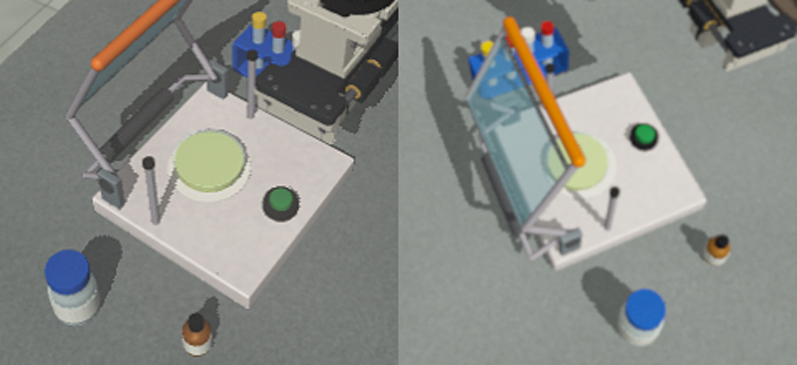

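The guard is fully raised, the button is back out, the loose objects stand where they were, and the robot is clear with zero force. I'm handing the job in.

```bash
python3 -c "
from h import *
print(job_done())"
```

```text
the job is handed in; nothing more can be done
None
```

The guard is fully raised and staying up by itself, and the green lamp button has been pressed fully down and released. I handed the job in at about 18.5 s.

- **Guard:** I pushed the middle of the orange bar slowly along its arc with the closed fingers until it was past balance. It then moved off the fingers and settled on its stop. The bar's raised position, measured from two cameras, is within about 2 mm of the 1.1 rad pose. Early in the push, friction briefly raised the contact force to about 19 N. I corrected the path and it fell to about 4 N or less.
- **Button:** Contact began at a tool height of about 0.0772 m and the button bottomed out at about 0.071 m, which matches the 6 mm travel. I pushed against the end stop a little too far, to about 38 N at the fingertips. The button is out again. After letting go I touched its top lightly once more to confirm the travel, then backed away.
- **Other checks:** In the last pictures the dish, jar, oil bottle and rack stand where they were, and the robot is touching nothing. I saw no contact with the pane, rods or counterweight. My first image estimate of the button's height was about 5 mm lower than where the fingers met it, so I relied on the contact.

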